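# Lock a rock specimen into the shear cell

## Task

Push the rock specimen's carrier fully home in the blue shear cell, then swing the stiff hinged clamp shut over it. Then, with the red flat-bladed driver, turn both brass screws on the clamp clockwise until they lock, and put the driver back upright in its own stand. Keep your fingers off the screw heads and leave the yellow driver, the two rock cores, the tin and the rubber blower where they stand.

Things in the scene. Friction and masses are not known exactly. Their poses are not given: they have to be found in the camera images.
- cell: Blue steel shear cell, 130 (x) x 150 (y) x 45 mm high, fixed to the bench; origin at the centre of its underside, z up. In its frame the clamp's hinge is along x at y = +68 mm, and the two screws are over y = -50 mm when the clamp is shut. The pocket for the carrier is centred on x = 0, y = +10 mm. The cell's position varies and it is turned up to 0.4 rad either way.
- carrier_top (a point): Centre of the top face of the specimen carrier: an aluminium block 64 x 64 mm with a sand-coloured rock face 54 x 54 mm, captive in the cell's pocket. At the start it stands 5 to 13 mm proud; fully home its top is flush with the cell's top, 45 mm above the bench. It slides down stiffly (about 5 N of push) and stops hard; it stays where it is left.
- carrier (a joint): Height of the carrier above fully home, m: 0 = fully home, up to 0.014.
- clamp (a joint): Angle of the hinged clamp, rad: 0 = shut (lying level on the cell), 1.57 = upright, about 1.75 to 2.1 at the start (leaning back, away over the hinge). The hinge is stiff: the clamp stays at any angle; 2 to 4 N at its free edge moves it towards shut, and about 10 N is needed to lift it open again. It swings over the carrier towards the cell's -y side to shut.
- clamp_hinge (a point): Point on the clamp's hinge axis, in the middle of its length; 50 mm above the bench. The axis is the cell's x axis.
- clamp_edge (a point): Middle of the clamp's free edge, on its outer (upper when shut) face, 134 mm from the hinge axis. The clamp is a T of aluminium plate 8 mm thick (hinge axis at mid-thickness): a strap 44 mm wide from the hinge, then a cross-bar 118 mm long (cell's x) and 34 mm wide, its middle 117 mm from the hinge, with a small red patch there, midway between the screws. Shut, its outer face is 54 mm above the bench. Site axes: x along the hinge, y from free edge to hinge, z outward normal.
- screw_near_slot (a point): Centre of the mouth of the slot of the brass screw on the cross-bar's robot-side end (42 mm from the middle, 118 mm from the hinge); its x axis runs along the slot, z out of the head. Head about 30 mm across and 13 mm high on the clamp's outer face; slot 6.5 mm wide, 10 mm deep, with sloped sides opening to 12.5 mm at the top, about 24 mm long, open at both ends, with a dark floor 3 mm above the clamp plate. Shut, the slot's mouth is 67 mm and its floor 57 mm above the bench.
- screw_near (a joint): Angle of that captive screw, rad, growing clockwise seen from above with the clamp shut: 0 = slot along the cell's x axis, 1.5 = hard stop, locked (above 1.38). Start 0.05 to 0.4. Turning takes about 0.12 Nm; it stays where it is left. A blade still wound hard against the stop jams in the slot and can lift the clamp when pulled out: turn the driver back a few degrees to free it first (the slot gives the blade about 0.1 rad of play).
- screw_far_slot (a point): The same for the identical brass screw on the cross-bar's other end, far from the robot.
- screw_far (a joint): Angle of the far screw, as for the near one.
- driver_handle (a point): Centre of the handle of the flat-bladed driver, 140 mm long overall, 0.14 kg (may vary), standing upright in its stand, blade down. Handle: a red upright paddle with black patches, 38 mm (its x) x 16 mm (its y) x 64 mm high; grip it across the 16 mm. Under it is a black disc 48 mm across, 6 mm thick, its underside 38 mm below this point, which rests on the stand. Site x axis = along the blade's width (and the paddle's long side), z = up towards the handle's end.
- driver_tip (a point): Tip of the driver's blade, 108 mm below the handle's centre on the tool's axis. Blade 18 mm wide (tool's x), 4.5 mm thick with a rounded edge, 18 mm long, on a shaft 10 mm thick.
- stand_flat_top (a point): Centre of the top of the red driver's own stand: a grey block 62 x 62 mm, 80 mm high, fixed, with a 28 x 28 mm square hole right through it. The driver's disc rests on this top, so the handle's centre then is 38 mm above it and the blade's tip 70 mm below it. Its place may be on either side of the cell.
- hexdriver_handle (a point): Centre of the round yellow handle (32 mm thick, 60 mm high) of another driver in an identical stand, on the other side of the cell from the red one; not used. Top about 146 mm above the bench.
- core_mid (a point): Centre of a loose sandstone core, upright cylinder 50 mm across and 90 mm high; stands beside the cell's far (+x) face.
- core_dark_mid (a point): Centre of a loose dark rock core, upright, 50 mm across and 75 mm high.
- tin_mid (a point): Centre of a loose aluminium tin, 64 mm across and 45 mm high; stands by the cell's robot-side face.
- gauge_top (a point): Top of a dial-gauge post fixed to the bench beside the cell's far (+x) face, near the far screw: foot 52 mm across, 10 mm rod, dial 42 mm across at its top, 171 mm high in all. An obstacle.
- blower_mid (a point): Loose red rubber blower bulb, 60 mm across and 86 mm high, upright; point on its axis 30 mm above the bench.
Things that resemble listed ones, but are neither listed nor needed, are in the scene too. Several things have the shape of the cell; the one meant has the colours described above.

How it is judged:
By the outcome, as a careful person would: the job done as asked, in the order asked, and still so for the second after the job is handed in, with the robot touching nothing.
It also fails if it takes over 72 s, if anything falls off the work surface, if the arm or the gripper's body presses on something with over 40 N, if the wrist force passes 120 N, or if a joint passes its speed limit or range.

## Robot

A 7-joint arm with a two-finger parallel gripper is mounted at the origin on the work surface. World frame = base frame: x ahead of the robot, y to its left, z up, the work surface at z = 0. Lengths are in m, angles in rad, forces in N, time in s.
With the tool pointing down it reaches from about 0.4 to 0.85 m from the base axis. Payload 4.4 kg.
Tool frame: the origin (TCP) lies midway between the tips of the shut fingers; the grasp point (between the pads) lies 19 mm behind it; z points along the fingers, y is the line along which they close (so a half turn about z gives the same grasp; the last joint's range is limited). The gripper opens to 94 mm and grips with 3 to 60 N. Pads are 16 mm wide; open, the fingers measure 119 mm over their backs; the gripper's body (75 mm by 177 mm) begins 78 mm behind the grasp point.
Start: joints at [-1.308, 0.628, 0.038, 1.517, -0.027, 0.996, -0.02], TCP at [0.21, 0.615, 0.205] pointing down, gripper open.
Joint ranges: [-3.06, 3.06], [-0.37, 2.12], [-1.25, 1.32], [0.18, 2.47], [-1.1, 4.24], [0.23, 1.98], [-2.94, 2.94]. Speed limits (rad/s): [2.57, 2.57, 3.14, 3.14, 3.14, 3.14, 3.14].

## Interface

Orientations are given as a unit quaternion [w, x, y, z].
In Python, from workcell import ctrl gives the robot as it stands. The module is installed in compiled form; this text tells all that it offers.
- The arm moves only by the shell command python3 -m crank 'ROWS' [FORCE]. ROWS is a JSON object of lists of equal length, an entry for each row: "rot": the turn, a rotation vector about the world's x, y, z in rad, a list of three; "travel": the shift along the world's x, y, z in cm, a list of three; "hand": the finger opening in cm, from 0 to 9.4. A call has 1 to 20 rows; each row is the pose to reach, as a shift and turn from the pose commanded when the call began; what a row does not reach only later rows make up. A row lasts 1/8 s, in which the tool goes at most 62.5 mm and 10.7 degrees, less where a joint would pass 70% of its speed; a pose out of reach is approached as far as the arm can. A call with a gripper value outside its range is refused whole. The fingers move at their own pace and stop on an object; FORCE is the grip in N (left out, the last holds). Time passes only in rows, so rows that repeat a pose let the fingers close. It gives the time, the measured TCP pose, the force, the opening and the grip force at its end, in the units of the state.
- ctrl.sense(): the state, without advancing time (a new reading comes with each control period).
- ctrl.capture(name): name is "side" or "top" or "wrist"; returns a dict with "frame" (400x640x3 uint8, blue, green, red), "intrinsics" (3x3 intrinsics, pixels), "pose" (4x4, takes a point from camera to world coordinates). Camera axes: x right, y down, z forward; pixel columns grow to the right and rows downward; lengths in m; the calibration is good to about 2 mm. A picture is of the moment at which its call begins. There is no depth.
- ctrl.close_job(): hands the job in; it is judged then, once.
Trained networks look in the newest picture that a camera, given by its name, has taken for a name from the list of things; names that differ only in an ending like _2 or _b are one class to them, and where a whole thing is asked for, a point or a joint stands for the part that bears it (a point fixed in the world has none). Each returns a list of dicts, best first, with "score" (0 to 1); they miss things now and then, are a little off and sometimes report something else, mostly with a low value. They report only what shows in the picture. A call takes as long as a camera call. They do not tell look-alikes from the thing itself.
- ctrl.silhouettes(thing, camera): "pixels" (400x640 bool, what is visible of it) and "xy" ([column, row] as shares, 0 to 1, of the picture: columns of its width, rows of its height, amid what is visible of it).
- ctrl.mark_of(thing, camera): "xy" ([column, row] as shares, 0 to 1, of the picture: columns of its width, rows of its height: a listed point, or the origin of a listed thing).
The state is a dict: "clock": time; "qpos": joint angles; "qd": joint speeds; "joint_torque": joint torques, N m; "tcp_pos": TCP position; "ee_rot": TCP orientation; "force": force on the tool from outside, world axes, zero at the start; "ft_torque": the same for the moment, N m; "width": finger opening in m; "grasp_force": force on a finger pad.
Only numpy, scipy, OpenCV 4.12 (cv2) and the standard library are available. Lean on these libraries where they do the work, as an engineer would, in place of code of your own. Each camera call takes 0.05 s, during which the arm holds its last target. There are 200 camera calls.

## Working session

There is one attempt and no reset: what is moved stays moved. The work goes in short steps, Python scripts to look and compute and a shell command to move; the robot and the scene stay as the last step left them, time stands still between calls to the robot, and variables do not carry over. Pictures are saved under pics/ and viewed, at most 10 in all, crops included, and the job is handed in when it is done.

```bash
mkdir -p pics; python3 - <<'E'
from workcell import ctrl
import cv2,numpy as np
s=ctrl.sense();print(s['clock'],s['tcp_pos'],s['ee_rot'],s['width'],s['force'])
for n in['top','side']:
    c=ctrl.capture(n);cv2.imwrite(f'pics/{n}0.png',c['frame']);print(n,c['intrinsics'].tolist(),np.round(c['pose'],4).tolist())
    for t in ['cell','carrier_top','clamp_hinge','clamp_edge','screw_near_slot','screw_far_slot','driver_handle','stand_flat_top','hexdriver_handle','core_mid','core_dark_mid','tin_mid','gauge_top','blower_mid']:
        print(t,[(round(d['score'],2),[round(d['xy'][0]*640),round(d['xy'][1]*400)]) for d in ctrl.mark_of(t,n)[:4]])
E
```

```text
0.0 [0.20965797 0.6145767  0.20459404] [-1.34815485e-04  1.63660489e-01  9.86516302e-01 -9.01327458e-04] 0.09405734917423272 [ 0.28620095  0.23617228 -0.32131012]
top [[425.9670969118802, 0.0, 318.1820928564277], [0.0, 425.9670969118802, 198.24756802550138], [0.0, 0.0, 1.0]] [[0.0131, -0.9975, 0.0693, 0.418], [-0.9999, -0.0132, -0.0009, 0.0326], [0.0018, -0.0693, -0.9976, 1.288], [0.0, 0.0, 0.0, 1.0]]
cell [(0.73, [337, 190]), (0.7, [204, 289]), (0.65, [423, 262])]
carrier_top [(0.95, [336, 187]), (0.72, [197, 293]), (0.45, [422, 261])]
clamp_hinge [(0.68, [315, 194]), (0.68, [399, 271]), (0.66, [175, 288]), (0.18, [294, 189])]
clamp_edge [(0.65, [294, 189]), (0.61, [223, 293])]
screw_near_slot [(0.6, [447, 275]), (0.4, [212, 306]), (0.38, [294, 209])]
screw_far_slot [(0.65, [434, 247]), (0.58, [289, 178]), (0.43, [215, 276])]
driver_handle [(0.78, [208, 200])]
stand_flat_top [(0.75, [211, 200]), (0.75, [338, 227])]
hexdriver_handle [(0.74, [433, 197])]
core_mid [(0.72, [318, 157])]
core_dark_mid [(0.51, [237, 139])]
tin_mid [(0.53, [343, 229]), (0.44, [332, 188])]
gauge_top [(0.94, 
[... 290 characters left out ...]
.0, 0.0, 0.0, 1.0]]
cell [(0.83, [244, 158]), (0.74, [254, 323]), (0.69, [336, 243]), (0.61, [297, 242])]
carrier_top [(0.92, [336, 227]), (0.48, [250, 310]), (0.4, [243, 144])]
clamp_hinge [(0.96, [243, 133]), (0.93, [333, 210]), (0.75, [241, 285])]
clamp_edge [(0.66, [239, 154]), (0.63, [257, 336])]
screw_near_slot [(0.61, [228, 150]), (0.5, [234, 331])]
screw_far_slot [(0.58, [269, 322]), (0.43, [252, 149])]
driver_handle [(0.55, [318, 134])]
stand_flat_top []
hexdriver_handle [(0.8, [332, 297])]
core_mid [(0.73, [370, 213]), (0.26, [317, 129])]
core_dark_mid [(0.61, [371, 158])]
tin_mid [(0.6, [297, 241])]
gauge_top [(0.76, [399, 208]), (0.71, [333, 297])]
blower_mid [(0.86, [421, 304])]
```

View pics/top0.png

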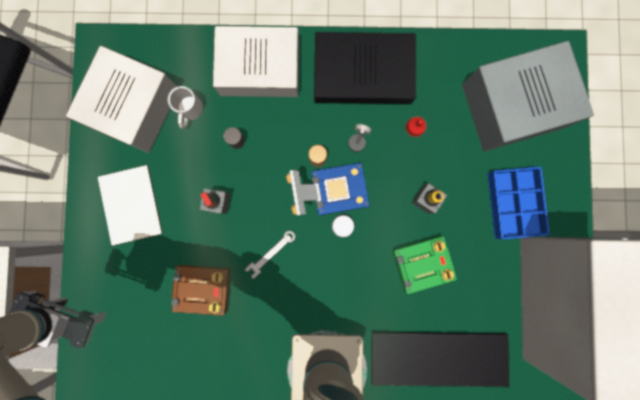

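View pics/side0.png

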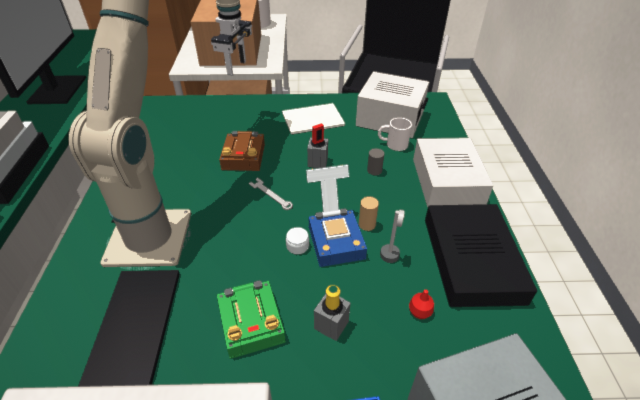

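The blue cell, the one wanted, is at top px (340,189), with look-alikes in brown (203,290) and green (425,263). The red driver is at (210,200); the yellow one at (432,197) must stay put, and the blower (415,125) is also red. The clamp leans back to the left (+y), edge at (294,189).

```bash
cat > h.py <<'E'
from workcell import ctrl
import cv2,numpy as np
def cap(n): return ctrl.capture(n)
def onplane(c,uv,z):
    K,P=c['intrinsics'],c['pose']
    d=P[:3,:3]@np.linalg.solve(K,[uv[0],uv[1],1.]);o=P[:3,3]
    return o+d*(z-o[2])/d[2]
def tri(cs,uvs):
    A=np.zeros((3,3));b=np.zeros(3)
    for c,uv in zip(cs,uvs):
        P=c['pose'];d=P[:3,:3]@np.linalg.solve(c['intrinsics'],[uv[0],uv[1],1.]);d/=np.linalg.norm(d)
        M=np.eye(3)-np.outer(d,d);A+=M;b+=M@P[:3,3]
    return np.linalg.solve(A,b)
def proj(c,p):
    P=c['pose'];q=c['intrinsics']@(P[:3,:3].T@(np.asarray(p)-P[:3,3]));return q[:2]/q[2]
def marks(t,n): return [(round(d['score'],2),np.array(d['xy'])*[640,400]) for d in ctrl.mark_of(t,n)]
def near(t,n,uv,r=40):
    m=[x for x in marks(t,n) if np.linalg.norm(x[1]-uv)<r]
    return m[0][1] if m else None
E
python3 - <<'E'
from h import *
T=cap('top');S=cap('side')
for t,a,b in [('cell',(337,190),(336,243)),('carrier_top',(336,187),(336,227)),('clamp_hinge',(315,194),(333,210)),('clamp_edge',(294,189),(328,168)),('screw_near_slot',(294,209),(310,175)),('screw_far_slot',(289,178),(345,170)),('driver_handle',(208,200),(318,134)),('hexdriver_handle',(433,197),(332,297)),('core_mid',(318,157),(370,213)),('core_dark_mid',(237,139),(371,158)),('tin_mid',(343,229),(297,241)),('gauge_top',(363,131),(399,208)),('blower_mid',(415,125),(421,304)),('stand_flat_top',(211,200),(318,150))]:
    u=near(t,'top',a,15);v=near(t,'side',b,20)
    if u is not None and v is not None: print(t,tri([T,S],[u,v]).round(4))
    else: print(t,u,v)
# blue top face
hsv=cv2.cvtColor(T['frame'],cv2.COLOR_BGR2HSV)
m=cv2.inRange(hsv,(105,120,50),(125,255,255));m[:, :290]=0;m[:,390:]=0
cn=max(cv2.findContours(m,0,2)[0],key=cv2.contourArea);r=cv2.minAreaRect(cn);print(r)
for p in cv2.boxPoints(r):print(p,onplane(T,p,.045).round(4))
m=np.array([d['pixels'] for d in ctrl.silhouettes('driver_handle','top')[:1]])
if len(m): ys,xs=np.where(m[0]);print('drv',cv2.minAreaRect(np.c_[xs,ys].astype(np.float32)))
E
```

```text
cell [ 0.5303 -0.0345 -0.0046]
carrier_top [ 0.5298 -0.0229  0.0573]
clamp_hinge [0.5179 0.0394 0.0491]
clamp_edge [0.5103 0.0966 0.166 ]
screw_near_slot [0.4857 0.0919 0.1763]
screw_far_slot [290.688 178.8  ] None
driver_handle [0.4926 0.3317 0.1157]
hexdriver_handle [ 0.5055 -0.2921  0.1191]
core_mid [0.6244 0.0362 0.0421]
core_dark_mid [0.6683 0.2692 0.0648]
tin_mid [ 0.4243 -0.0349  0.0139]
gauge_top [ 0.6835 -0.0857  0.1673]
blower_mid [ 0.7248 -0.2612  0.038 ]
stand_flat_top [0.491  0.3253 0.0872]
((339.7843933105469, 188.45144653320312), (44.04558181762695, 50.537017822265625), 80.31121826171875)
[311.16995 170.99538] [0.5844 0.0531 0.045 ]
[360.9861  162.49019] [ 0.6116 -0.0931  0.045 ]
[368.39883 205.90752] [ 0.4839 -0.1156  0.045 ]
[318.58267 214.4127 ] [0.4572 0.0297 0.045 ]
drv ((211.0, 200.5), (15.0, 18.0), 90.0)
```

```bash
python3 -m crank '{"rot":[[0,0,-0.1],[0,0,-0.25],[0,0,-0.4],[0,0,-0.5],[0,0,-0.6],[0,0,-0.7],[0,0,-0.85],[0,0,-1.0],[0,0,-1.06],[0,0,-1.06],[0,0,-1.06],[0,0,-1.06]],"travel":[[1,-2,3],[3,-6,7],[6,-12,11],[9,-18,14],[12,-24,17.5],[15,-30,17.5],[18,-36,17.5],[21,-41,17.5],[23,-44,17.5],[24,-46,17.5],[24,-46,17.5],[24,-46,17.5]],"hand":[6,4,2,0,0,0,0,0,0,0,0,0]}' 20
python3 - <<'E'
from h import *
s=ctrl.sense();print(s['clock'],s['tcp_pos'],s['qpos'].round(2) if hasattr(s['qpos'],'round') else s['qpos'])
c=cap('wrist');cv2.imwrite('pics/w1.png',c['frame']);print(c['pose'].round(3).tolist(),c['intrinsics'].tolist())
E
```

```text
clock: 4.55
tcp_pos: [0.4494, 0.1563, 0.3804]
ee_rot: [-0.0, 0.639, 0.769, 0.0]
force: [-0.4, 0.9, -1.1]
width: 0.0003
grasp_force: 0.0
4.55 [0.44936556 0.15628062 0.38041034] [-0.77  0.22  0.48  1.71 -0.11  1.23 -0.08]
[[0.983, 0.177, 0.045, 0.436], [0.183, -0.952, -0.245, 0.23], [-0.001, 0.249, -0.969, 0.559], [0.0, 0.0, 0.0, 1.0]] [[301.4071141440792, 0.0, 320.51679500755046], [0.0, 301.4071141440792, 199.8633330228932], [0.0, 0.0, 1.0]]
```

View pics/w1.png

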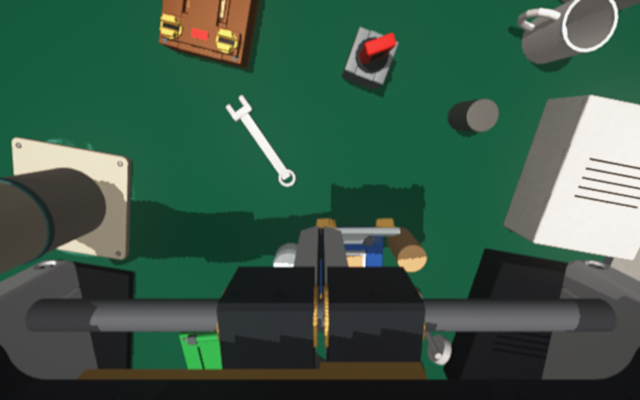

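```bash
python3 -m crank '{"rot":[[0,0,0],[0,0,0],[0,0,0],[0,0,0],[0,0,0],[0,0,0],[0,0,0],[0,0,0],[0,0,0],[0,0,0],[0,0,0],[0,0,0],[0,0,0],[0,0,0],[0,0,0],[0,0,0]],"travel":[[2,-4,-1],[4.5,-9,-3],[7,-14,-7],[8.3,-17.7,-12],[8.3,-17.7,-18],[8.3,-17.7,-23],[8.3,-17.7,-27],[8.3,-17.7,-30],[8.3,-17.7,-31.5],[8.3,-17.7,-32.2],[8.3,-17.7,-32.7],[8.3,-17.7,-33.1],[8.3,-17.7,-33.4],[8.3,-17.7,-33.6],[8.3,-17.7,-33.7],[8.3,-17.7,-33.7]],"hand":[0,0,0,0,0,0,0,0,0,0,0,0,0,0,0,0]}'
```

```text
clock: 6.6
tcp_pos: [0.5333, -0.0211, 0.0452]
ee_rot: [0.0, 0.64, 0.769, 0.001]
force: [-2.9, 0.6, 11.2]
width: 0.0004
grasp_force: 5.2
```

```bash
python3 -m crank '{"rot":[[0,0,0],[0,0,0],[0,0,0]],"travel":[[0,0,-0.1],[0,0,-0.2],[0,0,-0.2]],"hand":[0,0,0]}'
python3 -m crank '{"rot":[[0,0,0],[0,0,0],[0,0,0],[0,0,0],[0,0,0],[0,0,0]],"travel":[[0,0,3],[0,0,8],[0,0,14],[0,0,20],[0,0,25],[0,0,25]],"hand":[0,0,0,0,0,0]}'
python3 - <<'E'
from h import *
s=ctrl.sense();print(s['clock'],s['tcp_pos'])
T=cap('top');S=cap('side');W=cap('wrist')
for t in ['clamp_edge','carrier_top']:
    for n,c in (('top',T),('side',S),('wrist',W)): print(t,n,[(a,b.round()) for a,b in marks(t,n)])
im=np.vstack([cv2.resize(S['frame'][100:300,220:450],(690,600))]);cv2.imwrite('pics/s2.png',im)
E
```

```text
clock: 6.98
tcp_pos: [0.5334, -0.0211, 0.0451]
ee_rot: [0.0, 0.64, 0.768, 0.002]
force: [-7.3, 2.0, 27.2]
width: 0.0003
grasp_force: 14.1
clock: 7.72
tcp_pos: [0.5357, -0.0223, 0.2962]
ee_rot: [0.004, 0.64, 0.768, 0.004]
force: [-0.6, -0.2, -1.1]
width: 0.0004
grasp_force: 0.0
7.725 [ 0.5356598  -0.02228941  0.29619033]
clamp_edge top [(0.94, array([293., 189.])), (0.63, array([225., 292.])), (0.6, array([449., 261.]))]
clamp_edge side [(0.9, array([323., 168.])), (0.87, array([259., 335.])), (0.86, array([238., 157.])), (0.71, array([319., 133.]))]
clamp_edge wrist [(0.76, array([323.,  64.])), (0.7, array([163., 344.]))]
carrier_top top [(0.67, array([198., 291.])), (0.44, array([422., 263.]))]
carrier_top side [(0.66, array([334., 229.])), (0.42, array([367., 215.])), (0.4, array([243., 144.]))]
carrier_top wrist []
```

View pics/s2.png

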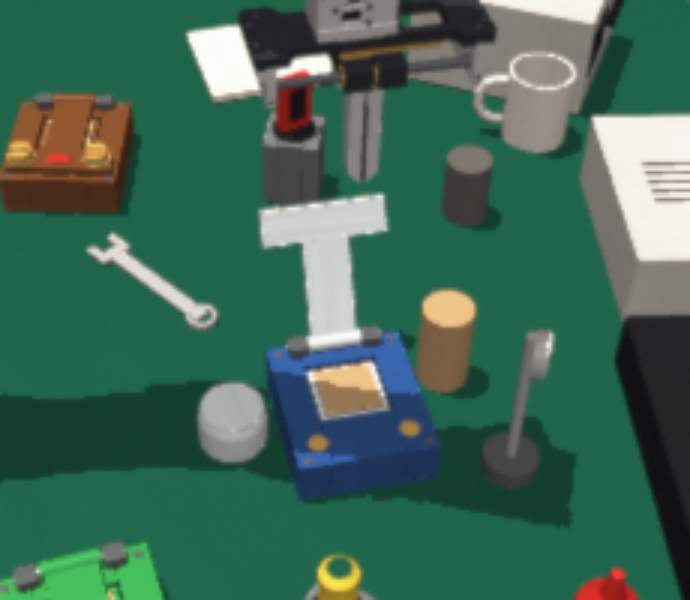

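The side view shows the carrier flush in the blue cell, around crop (350,390). The clamp leans back with its bar at crop (323,220), and the cores, tin and gauge haven't moved.

```bash
python3 -m crank '{"rot":[[0,0,0],[0,0,0],[0,0,0],[0,0,0],[0,0,0],[0,0,0],[0,0,0],[0,0,0],[0,0,0],[0,0,0],[0,0,0],[0,0,0]],"travel":[[-1,5.2,0],[-2,10.5,0],[-2.9,15.7,-2],[-2.9,15.7,-8],[-2.9,15.7,-13],[-2.9,15.7,-14.5],[-2.4,12.8,-14.5],[-2.0,10.8,-14.5],[-1.65,8.85,-14.5],[-1.3,6.9,-14.5],[-0.9,4.9,-14.5],[-0.6,3.15,-14.6]],"hand":[0,0,0,0,0,0,0,0,0,0,0,0]}'
python3 - <<'E'
from h import *
S=cap('side')
cv2.imwrite('pics/s3.png',cv2.resize(S['frame'][120:300,240:440],(600,540)))
E
```

```text
clock: 9.68
tcp_pos: [0.5275, 0.0104, 0.1463]
ee_rot: [-0.0, 0.64, 0.769, 0.001]
force: [-0.0, 4.6, -1.8]
width: 0.0006
grasp_force: 1.8
```

View pics/s3.png

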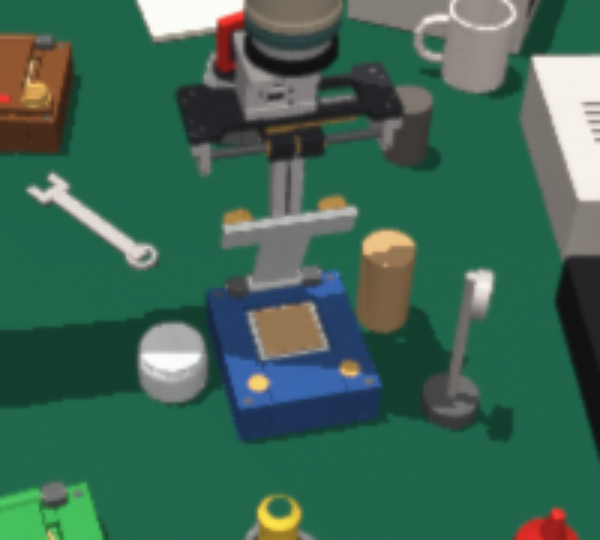

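The clamp is past upright: the bar is at crop (290,225), the screws behind it, and the fingers sit centred between them.

```bash
python3 -m crank '{"rot":[[0,0,0],[0,0,0],[0,0,0],[0,0,0],[0,0,0],[0,0,0],[0,0,0],[0,0,0],[0,0,0],[0,0,0],[0,0,0]],"travel":[[0.35,-1.75,-0.9],[0.67,-3.55,-2.2],[0.93,-4.95,-3.8],[1.13,-6.0,-5.5],[1.26,-6.65,-7.4],[1.4,-7.45,-9.0],[1.5,-8.05,-9.6],[1.5,-8.05,-9.8],[1.5,-8.05,-9.9],[1.5,-8.05,-10.0],[1.5,-8.05,-10.0]],"hand":[0,0,0,0,0,0,0,0,0,0,0]}'
```

```text
clock: 11.1
tcp_pos: [0.5413, -0.0655, 0.0507]
ee_rot: [-0.003, 0.639, 0.769, 0.004]
force: [-12.6, 14.9, 58.2]
width: 0.0005
grasp_force: 28.2
```

```bash
python3 -m crank '{"rot":[[0,0,0],[0,0,0],[0,0,0],[0,0,0],[0,0,0],[0,0,0],[0,0,0]],"travel":[[0,0,2],[0,1,7],[0,3,13],[-0.5,6,19],[-0.5,8,22],[-0.5,8,22],[-0.5,8,22]],"hand":[0,0,0,0,0,0,0]}'
python3 - <<'E'
from h import *
W=cap('wrist');cv2.imwrite('pics/w4.png',W['frame']);print(ctrl.sense()['clock'])
for t,z in [('clamp_edge',.054),('clamp_hinge',.05),('screw_near_slot',.067),('screw_far_slot',.067)]:
    print(t,[(a,b.round(),onplane(W,b,z).round(4)) for a,b in marks(t,'wrist')])
np.savez('w4',**W)
E
```

```text
clock: 11.98
tcp_pos: [0.5364, 0.0077, 0.2644]
ee_rot: [0.0, 0.64, 0.768, -0.001]
force: [0.6, -0.2, -0.8]
width: 0.0006
grasp_force: 0.0
12.025
clamp_edge [(0.74, array([155., 372.]), array([ 0.3362, -0.3395,  0.054 ]))]
clamp_hinge [(0.66, array([313., 157.]), array([0.5206, 0.0359, 0.05  ])), (0.63, array([136., 299.]), array([ 0.3005, -0.2174,  0.05  ]))]
screw_near_slot [(0.78, array([284., 248.]), array([ 0.5046, -0.0887,  0.067 ])), (0.69, array([121., 368.]), array([ 0.2913, -0.328 ,  0.067 ])), (0.25, array([396., 169.]), array([0.6261, 0.042 , 0.067 ]))]
screw_far_slot [(0.66, array([441., 308.]), array([ 0.7367, -0.1396,  0.067 ])), (0.63, array([345., 247.]), array([ 0.5845, -0.0729,  0.067 ])), (0.57, array([174., 370.]), array([ 0.3701, -0.3168,  0.067 ]))]
```

View pics/w4.png

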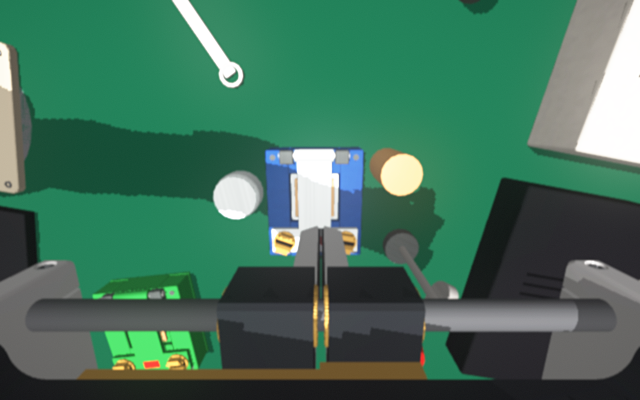

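The clamp lies shut over the carrier. The near screw is at (284,248) and the far one at (345,247), partly hidden by the fingers, so I'll back off for a clear view of the slots.

```bash
python3 -m crank '{"rot":[[0,0,0],[0,0,0],[0,0,0]],"travel":[[0,3,0],[0,6,0],[0,6,0]],"hand":[2,5,6]}'
cat > slot.py <<'E'
from h import *
def rect(c,ctr,z,half=.03,n=300,yaw=0.184):
    # rectified patch in cell axes: right=+x cell, up=+y cell
    ex=np.array([np.cos(yaw),np.sin(yaw),0]);ey=np.array([-ex[1],ex[0],0]);p0=np.array([ctr[0],ctr[1],z])
    w=[p0-half*ex+half*ey,p0+half*ex+half*ey,p0+half*ex-half*ey,p0-half*ex-half*ey]
    H=cv2.getPerspectiveTransform(np.float32([proj(c,q) for q in w]),np.float32([[0,0],[n,0],[n,n],[0,n]]))
    return cv2.warpPerspective(c['frame'],H,(n,n),flags=cv2.INTER_CUBIC)
E
python3 - <<'E'
from slot import *
W=cap('wrist');s=ctrl.sense();print(s['clock'])
cv2.imwrite('pics/slots.png',np.hstack([rect(W,(.5025,-.088),.067),rect(W,(.5845,-.0727),.067)]))
for t in('screw_near_slot','screw_far_slot'): print([(a,b.round(1),onplane(W,b,.067).round(4)) for a,b in marks(t,'wrist')])
T=cap('top');S=cap('side')
for n,c in(('top',T),('side',S),('wrist',W)): print(n,[(a,b.round(1)) for a,b in marks('driver_handle',n)],[(a,b.round(1),onplane(c,b,.08).round(4)) for a,b in marks('stand_flat_top',n)])
E
```

```text
clock: 12.6
tcp_pos: [0.5366, 0.0714, 0.2646]
ee_rot: [-0.001, 0.638, 0.77, -0.0]
force: [0.1, -0.4, -0.0]
width: 0.027
grasp_force: 0.0
12.65
[(0.75, array([304.8, 235.7]), array([ 0.5294, -0.0029,  0.067 ])), (0.57, array([466.9,  26.8]), array([0.6651, 0.2772, 0.067 ]))]
[(0.57, array([335.6, 289.6]), array([ 0.5855, -0.0739,  0.067 ]))]
top [(0.64, array([205.8, 197.5]))] [(0.69, array([211.2, 196.9]), array([0.5018, 0.3356, 0.08  ])), (0.57, array([338.5, 192.4]), array([ 0.5194, -0.0261,  0.08  ]))]
side [(0.72, array([320.6, 131. ]))] [(0.82, array([317.1, 145. ]), array([0.4898, 0.3204, 0.08  ]))]
wrist [] [(0.65, array([304.8, 204.5]), array([0.522 , 0.0432, 0.08  ]))]
```

View pics/slots.png

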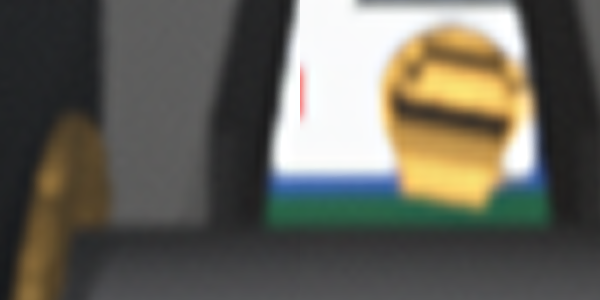

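Camera framing was the wrong way, but the far slot reads about 0.2 rad clockwise: its dark line runs (395,103) to (505,125). I'll take the near slot from the previous frame.

```bash
python3 -m crank '{"rot":[[0,0,0],[0,0,0],[0,0,0],[0,0,0],[0,0,0]],"travel":[[-2,5,1],[-3.5,10,2],[-4.5,15,2],[-4.5,15,2],[-4.5,15,2]],"hand":[6,6,6,6,6]}'
python3 - <<'E'
from slot import *
W=cap('wrist');s=ctrl.sense();print(s['clock'],s['qpos'])
o={k:v for k,v in np.load('w4.npz').items()}
T=cap('top');S=cap('side');m={}
for n,c in(('top',T),('side',S),('wrist',W)):
    m[n]=marks('driver_handle',n)[:2];print(n,[(a,b.round(1)) for a,b in m[n]],[(a,b.round(1),onplane(c,b,.08).round(4)) for a,b in marks('stand_flat_top',n)[:2]])
cv2.imwrite('pics/mix.png',np.hstack([rect(o,(.5025,-.088),.067,.022,260),rect(o,(.5845,-.0727),.067,.022,260),rect(W,(.493,.330),.15,.035,260,0)]))
# red top face
f=W['frame'];h=cv2.cvtColor(f,cv2.COLOR_BGR2HSV)
mk=cv2.inRange(h,(0,150,90),(8,255,255))|cv2.inRange(h,(172,150,90),(180,255,255))
for cn in cv2.findContours(mk,0,2)[0]:
    if cv2.contourArea(cn)>60:
        r=cv2.minAreaRect(cn);print(r);print([onplane(W,p,.15).round(4)[:2].tolist() for p in cv2.boxPoints(r)])
np.savez('w5',**W)
E
```

```text
clock: 13.78
tcp_pos: [0.492, 0.2184, 0.2854]
ee_rot: [0.0, 0.64, 0.768, -0.0]
force: [0.9, 0.2, -0.5]
width: 0.06
grasp_force: 0.0
13.825 [-0.79949163  0.41344598  0.48159213  1.73034094 -0.21507027  1.05051943
 -0.06483168]
top [] [(0.17, array([433.9, 198.6]), array([ 0.5053, -0.2977,  0.08  ]))]
side [(0.86, array([318.5, 133.3]))] [(0.59, array([318.1, 142. ]), array([0.4934, 0.337 , 0.08  ]))]
wrist [(0.66, array([341.9,  80.3]))] []
((340.7680358886719, 79.39692687988281), (18.810503005981445, 40.3492431640625), 68.96248626708984)
[[0.4694, 0.3324], [0.5027, 0.3518], [0.5125, 0.3375], [0.4788, 0.3177]]
((131.00001525878906, 59.00000762939453), (22.79834747314453, 11.64171028137207), 14.03624439239502)
[[0.2773, 0.3116], [0.2798, 0.3222], [0.3007, 0.3211], [0.2984, 0.3105]]
```

View pics/mix.png

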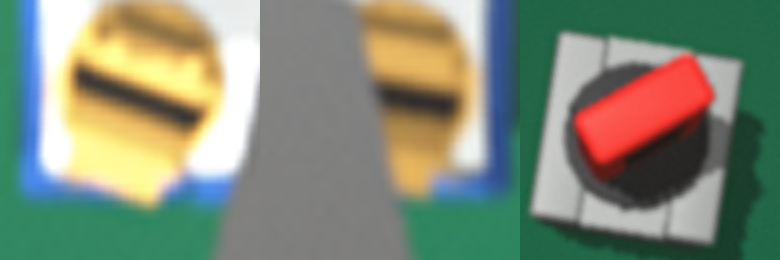

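Near slot is about 0.39 rad clockwise, far about 0.22. The red paddle's long side lies 30° CCW from world x at (0.492, 0.3356), centred on its grey stand; this is the close check on the red driver.

```bash
python3 -m crank '{"rot":[[0,0,0.17],[0,0,0.35],[0,0,0.53],[0,0,0.71],[0,0,0.89],[0,0,1.07],[0,0,1.25],[0,0,1.43],[0,0,1.61],[0,0,1.79],[0,0,1.915],[0,0,1.915],[0,0,1.915]],"travel":[[0,2,0],[0,5,0],[0,8,0],[0,10,0],[0,11.5,0],[0,11.5,0],[0,11.5,0],[0,11.5,0],[0,11.5,-2],[0,11.5,-5],[0,11.5,-7],[0,11.5,-7],[0,11.5,-7]],"hand":[6,6,6,6,6,6,6,6,6,6,6,6,6]}'
python3 - <<'E'
from h import *
s=ctrl.sense();R=s['ee_rot'];print(s['tcp_pos'],s['qpos'],s['clock'])
w,x,y,z=R;print('tooly',np.degrees(np.arctan2(1-2*x*x-2*z*z,2*(x*y-w*z))))
E
```

```text
clock: 15.85
tcp_pos: [0.4925, 0.3344, 0.2163]
ee_rot: [0.001, -0.259, 0.966, 0.0]
force: [0.5, 0.8, 0.8]
width: 0.06
grasp_force: 0.0
[0.49248191 0.33442037 0.21627226] [-0.61963352  0.53562966 -0.03761177  1.66415817  0.02387342  0.9410096
  1.42856493] 15.85
tooly 120.0108949958638
```

```bash
python3 -m crank '{"rot":[[0,0,0],[0,0,0],[0,0,0],[0,0,0],[0,0,0],[0,0,0],[0,0,0],[0,0,0],[0,0,0],[0,0,0]],"travel":[[0,0.1,-4],[0,0.1,-8],[0,0.1,-10.5],[0,0.1,-11.6],[0,0.1,-11.6],[0,0.1,-11.6],[0,0.1,-11.6],[0,0.1,-11.6],[0,0.1,-11.6],[0,0.1,-11.6]],"hand":[6,6,6,6,4,1,1,1,1,1]}' 50
```

```text
clock: 17.1
tcp_pos: [0.4922, 0.3352, 0.0999]
ee_rot: [0.0, -0.26, 0.966, 0.0]
force: [-1.1, -1.2, 4.5]
width: 0.0158
grasp_force: 50.0
```

```bash
python3 -m crank '{"rot":[[0,0,0],[0,0,0],[0,0,0],[0,0,0],[0,0,-0.05],[0,0,-0.1],[0,0,-0.2],[0,0,-0.3],[0,0,-0.4],[0,0,-0.5],[0,0,-0.6],[0,0,-0.7],[0,0,-0.735],[0,0,-0.735],[0,0,-0.735],[0,0,-0.735],[0,0,-0.735],[0,0,-0.735]],"travel":[[0,0,2],[0,0,5],[0,0,9],[0,0,12],[0,-1,13],[0,-4,13],[0.2,-8,13],[0.3,-12.5,13],[0.4,-17,13],[0.5,-22,13],[0.6,-27,13],[0.7,-32,13],[0.8,-36.5,13],[0.9,-40,13],[1.0,-42,13],[1.0,-42.3,11],[1.0,-42.3,9],[1.0,-42.3,8.5]],"hand":[1,1,1,1,1,1,1,1,1,1,1,1,1,1,1,1,1,1]}' 55
python3 - <<'E'
from slot import *
s=ctrl.sense();w,x,y,z=s['ee_rot'];print(s['tcp_pos'],s['qpos'],s['clock'],s['force'])
print('tooly',np.degrees(np.arctan2(1-2*x*x-2*z*z,2*(x*y-w*z))))
S=cap('side');T=cap('top');W=cap('wrist')
for n,c in(('side',S),('top',T),('wrist',W)): print(n,[(a,b.round(1),onplane(c,b,s['tcp_pos'][2]-.09).round(4)) for a,b in marks('driver_tip',n)[:2]])
u,v=proj(S,s['tcp_pos']).astype(int);a=cv2.resize(S['frame'][v-30:v+70,u-60:u+60],(480,400))
cv2.imwrite('pics/near.png',a)
E
```

```text
clock: 19.35
tcp_pos: [0.4997, -0.0881, 0.1826]
ee_rot: [-0.002, 0.105, 0.994, -0.0]
force: [-0.7, -0.8, -0.5]
width: 0.0158
grasp_force: 55.0
[ 0.49968273 -0.08811102  0.18256742] [-0.01785801  0.46538047  0.19567229  1.93552446 -0.12666372  0.75702463
  1.60998624] 19.35 [-0.67832672 -0.83744757 -0.54630203]
tooly 77.91247824307015
side [(0.54, array([327.3, 234.8]), array([ 0.5055, -0.0869,  0.0926]))]
top []
wrist [(0.86, array([324.2, 203.6]), array([ 0.5021, -0.0825,  0.0926]))]
```

View pics/near.png

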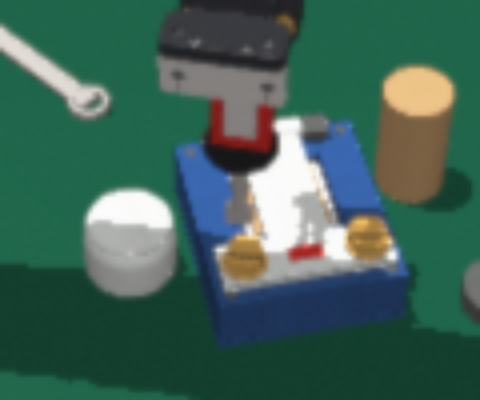

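The side crop shows the blade tip near (237,220), over the near screw head at (243,258), with the near screw's slot at a matching angle.

```bash
python3 -m crank '{"rot":[[0,0,0],[0,0,0],[0,0,0],[0,0,0],[0,0,0],[0,0,0]],"travel":[[0.1,0.1,-1.0],[0.1,0.1,-1.8],[0.1,0.1,-2.4],[0.1,0.1,-2.8],[0.1,0.1,-3.2],[0.1,0.1,-3.2]],"hand":[1,1,1,1,1,1]}'
```

```text
clock: 20.4
tcp_pos: [0.5027, -0.0868, 0.1522]
ee_rot: [-0.0, 0.104, 0.995, 0.0]
force: [0.3, -0.5, -0.8]
width: 0.0156
grasp_force: 55.0
```

```bash
python3 -m crank '{"rot":[[0,0,0],[0,0,0],[0,0,-0.12],[0,0,-0.24],[0,0,-0.36],[0,0,-0.48],[0,0,-0.6],[0,0,-0.72],[0,0,-0.84],[0,0,-0.96],[0,0,-1.06],[0,0,-1.06]],"travel":[[0,0,-0.3],[0,0,-0.4],[0,0,-0.4],[0,0,-0.4],[0,0,-0.4],[0,0,-0.4],[0,0,-0.4],[0,0,-0.4],[0,0,-0.4],[0,0,-0.4],[0,0,-0.4],[0,0,-0.4]],"hand":[1,1,1,1,1,1,1,1,1,1,1,1]}' 58
python3 - <<'E'
from h import *
s=ctrl.sense();w,x,y,z=s['ee_rot'];print(s['tcp_pos'],s['clock'],s['ft_torque'])
print('tooly',np.degrees(np.arctan2(1-2*x*x-2*z*z,2*(x*y-w*z))))
E
```

```text
clock: 21.9
tcp_pos: [0.5023, -0.0875, 0.1485]
ee_rot: [-0.0, 0.592, 0.806, -0.001]
force: [-1.4, -2.5, 0.4]
width: 0.0156
grasp_force: 58.0
[ 0.50232722 -0.08746966  0.14848758] 21.9 [-0.75724665  0.65990252  0.0852415 ]
tooly 17.370288240891252
```

```bash
python3 -m crank '{"rot":[[0,0,-0.05],[0,0,-0.1],[0,0,-0.14],[0,0,-0.14]],"travel":[[0,0,0],[0,0,0],[0,0,0],[0,0,0]],"hand":[1,1,1,1]}' 58
python3 - <<'E'
from h import *
s=ctrl.sense();w,x,y,z=s['ee_rot'];print(s['tcp_pos'],s['clock'],s['ft_torque'])
print('tooly',np.degrees(np.arctan2(1-2*x*x-2*z*z,2*(x*y-w*z))))
E
```

```text
clock: 22.4
tcp_pos: [0.5023, -0.0874, 0.1485]
ee_rot: [-0.0, 0.647, 0.762, -0.001]
force: [-2.9, -3.3, 0.4]
width: 0.0157
grasp_force: 58.0
[ 0.50232655 -0.08739847  0.14845995] 22.4 [-1.10497688  0.95070145  0.11844236]
tooly 9.322505543055136
```

```bash
python3 -m crank '{"rot":[[0,0,-0.05],[0,0,-0.08],[0,0,-0.08]],"travel":[[0,0,0],[0,0,0],[0,0,0]],"hand":[1,1,1]}' 58
python3 - <<'E'
from h import *
s=ctrl.sense();w,x,y,z=s['ee_rot'];print(s['tcp_pos'],s['clock'],s['ft_torque'])
print('tooly',np.degrees(np.arctan2(1-2*x*x-2*z*z,2*(x*y-w*z))))
E
```

```text
clock: 22.78
tcp_pos: [0.5024, -0.0873, 0.1485]
ee_rot: [-0.0, 0.677, 0.736, -0.0]
force: [-3.6, -3.8, 1.3]
width: 0.0158
grasp_force: 58.0
[ 0.50238782 -0.08731586  0.14845205] 22.775 [-1.41210599  1.17399454  0.0759779 ]
tooly 4.725211296091389
```

```bash
python3 -m crank '{"rot":[[0,0,0.08],[0,0,0.17],[0,0,0.17]],"travel":[[0,0,0],[0,0,0],[0,0,0]],"hand":[1,1,1]}' 58
python3 - <<'E'
from h import *
s=ctrl.sense();print(s['tcp_pos'],s['clock'],s['ft_torque'])
E
```

```text
clock: 23.15
tcp_pos: [0.5028, -0.0865, 0.1484]
ee_rot: [-0.0, 0.613, 0.79, 0.0]
force: [-2.5, -3.0, -0.9]
width: 0.0158
grasp_force: 58.0
[ 0.50284065 -0.08647144  0.14836232] 23.15 [-0.90201752  0.76163247  0.05563995]
```

```bash
python3 -m crank '{"rot":[[0,0,0],[0,0,0],[0,0,0],[0,0,0]],"travel":[[0,0,0.3],[0,0,0.6],[0,0,1.0],[0,0,1.4]],"hand":[1,1,1,1]}' 58
python3 -m crank '{"rot":[[0,0,0.15],[0,0,0.3],[0,0,0.45],[0,0,0.6],[0,0,0.6]],"travel":[[0,0,2],[0,0,5],[0,4,8],[0,7,8],[0,7,8]],"hand":[1,1,1,1,1]}' 58
python3 - <<'E'
from slot import *
s=ctrl.sense();w,x,y,z=s['ee_rot'];print(s['tcp_pos'],s['clock'],s['force'])
print('tooly',np.degrees(np.arctan2(1-2*x*x-2*z*z,2*(x*y-w*z))))
S=cap('side');W=cap('wrist')
cv2.imwrite('pics/after1.png',np.hstack([cv2.resize(S['frame'][190:280,290:410],(400,300)),rect(W,(.5438,-.0797),.067,.065,300),rect(S,(.5021,-.0875),.067,.02,100).repeat(3,0)]))
E
```

```text
clock: 23.65
tcp_pos: [0.5032, -0.0865, 0.1629]
ee_rot: [0.0, 0.613, 0.79, 0.0]
force: [0.9, -0.2, -1.4]
width: 0.0154
grasp_force: 58.0
clock: 24.28
tcp_pos: [0.5031, -0.0139, 0.243]
ee_rot: [0.0, 0.35, 0.937, 0.001]
force: [-0.1, -0.5, -1.4]
width: 0.0157
grasp_force: 58.0
[ 0.5030608  -0.01393248  0.24297159] 24.275 [-0.05166379 -0.52792386 -1.35480444]
tooly 49.08164556594892
```

View pics/after1.png

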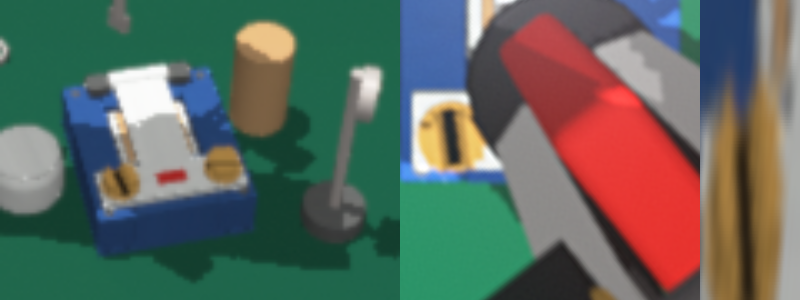

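The near screw's slot now runs nearly along the cell's y axis (panel 2, 447,110 to 457,165) and the clamp is still shut. I'll measure the angle numerically.

```bash
python3 - <<'E'
from slot import *
W=cap('wrist')
for z in (.057,.067):
    im=rect(W,(.5025,-.087),z,.018,360)
    g=cv2.cvtColor(im,cv2.COLOR_BGR2GRAY)
    h=cv2.cvtColor(im,cv2.COLOR_BGR2HSV)
    m=(g<70).astype(np.uint8)
    n,l,st,ce=cv2.connectedComponentsWithStats(m)
    for i in range(1,n):
        if st[i,4]>1500:
            ys,xs=np.where(l==i);v=cv2.fitLine(np.c_[xs,ys].astype(np.float32),2,0,.01,.01).ravel()
            print(z,st[i].tolist(),ce[i].round(),'clockwise',np.arctan2(v[1],v[0]))
E
```

```text
0.057 [264, 0, 96, 220, 14121] [322.  84.] clockwise 1.3626313
0.057 [146, 48, 68, 227, 9096] [179. 163.] clockwise 1.4356679
0.067 [258, 0, 102, 184, 12827] [319.  71.] clockwise 1.3041632
0.067 [138, 17, 67, 220, 8612] [171. 128.] clockwise 1.4358395
```

```bash
python3 - <<'E'
from slot import *
W=cap('wrist')
im=rect(W,(.515,-.06),.045,.06,600)
h=cv2.cvtColor(im,cv2.COLOR_BGR2HSV)
b=cv2.inRange(h,(100,90,40),(128,255,255)); w=cv2.inRange(h,(0,0,150),(180,60,255))
# white bar: left edge & bottom edge ; blue: left edge
def fit(p): 
    v=cv2.fitLine(np.float32(p),cv2.DIST_HUBER,0,.01,.01).ravel();return round(float(np.arctan2(v[1],v[0])),3)
left=[(np.where(b[r])[0][0],r) for r in range(0,600,4) if b[r].sum()>255*10]
print('blue left edge',fit(left),left[::12])
im2=rect(W,(.515,-.06),.054,.06,600);h=cv2.cvtColor(im2,cv2.COLOR_BGR2HSV);w=cv2.inRange(h,(0,0,150),(180,60,255))
w=w*(np.arange(600)[None]<260).astype(np.uint8)
n,l,st,ce=cv2.connectedComponentsWithStats(w)
print(st[st[:,4]>300].tolist())
cv2.imwrite('pics/big.png',np.hstack([cv2.resize(im2,(560,560))]))
E
```

```text
blue left edge 1.564 [(np.int64(96), 0), (np.int64(95), 48), (np.int64(95), 96), (np.int64(95), 144), (np.int64(95), 192), (np.int64(96), 240), (np.int64(96), 288), (np.int64(96), 336), (np.int64(96), 384), (np.int64(98), 432), (np.int64(100), 480), (np.int64(102), 528)]
[[0, 0, 600, 600, 344054], [0, 0, 38, 195, 5226], [246, 0, 14, 224, 2747], [125, 312, 135, 190, 7973]]
```

View pics/big.png

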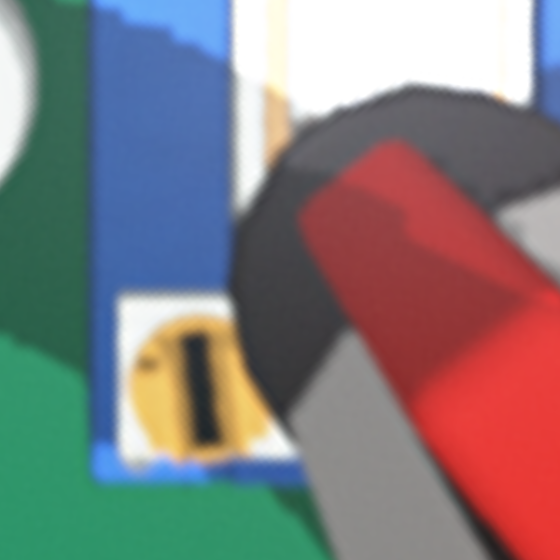

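The cell's edges are vertical in this view and the slot runs (192,335) to (207,443), which makes about 1.44 rad: locked. Now the far screw.

```bash
python3 -m crank '{"rot":[[0,0,0.15],[0,0,0.3],[0,0,0.45],[0,0,0.6],[0,0,0.68],[0,0,0.68],[0,0,0.68]],"travel":[[3,-2,0],[6,-4,0],[8.2,-5.8,-2],[8.2,-5.8,-4],[8.2,-5.8,-6],[8.2,-5.8,-6],[8.2,-5.8,-6]],"hand":[1,1,1,1,1,1,1]}' 58
python3 - <<'E'
from slot import *
s=ctrl.sense();w,x,y,z=s['ee_rot'];print(s['tcp_pos'],s['clock'],s['force'])
print('tooly',np.degrees(np.arctan2(1-2*x*x-2*z*z,2*(x*y-w*z))))
S=cap('side');W=cap('wrist')
for n,c in(('side',S),('wrist',W)): print(n,[(a,b.round(1),onplane(c,b,s['tcp_pos'][2]-.09).round(4)) for a,b in marks('driver_tip',n)[:2]],[(a,b.round(1),onplane(c,b,.067).round(4)) for a,b in marks('screw_far_slot',n)[:3]])
E
```

```text
clock: 25.35
tcp_pos: [0.5852, -0.0757, 0.183]
ee_rot: [0.0, 0.021, 1.0, -0.0]
force: [0.2, 0.5, -2.2]
width: 0.0161
grasp_force: 58.0
[ 0.58518333 -0.07566739  0.1829846 ] 25.35 [ 0.23796289  0.54106977 -2.19950452]
tooly 87.62067513436274
side [(0.85, array([355.7, 230.1]), array([ 0.5804, -0.0726,  0.093 ])), (0.4, array([422.8, 304.8]), array([ 0.7098, -0.3018,  0.093 ]))] [(0.5, array([268.3, 322.4]), array([ 0.3643, -0.3225,  0.067 ])), (0.43, array([357.7, 239.2]), array([ 0.5865, -0.0813,  0.067 ])), (0.4, array([252.7, 146.7]), array([0.2761, 0.3339, 0.067 ]))]
wrist [(0.79, array([322.4, 201.1]), array([ 0.5838, -0.0714,  0.093 ]))] [(0.67, array([176.8, 305.7]), array([ 0.7044, -0.238 ,  0.067 ])), (0.64, array([325., 197.]), array([ 0.5865, -0.0687,  0.067 ])), (0.49, array([319.8, 252.1]), array([ 0.6463, -0.0764,  0.067 ]))]
```

```bash
python3 -m crank '{"rot":[[0,0,0],[0,0,0],[0,0,0],[0,0,0],[0,0,0],[0,0,0],[0,0,0]],"travel":[[0,0.3,-0.2],[0,0.3,-1.0],[0,0.3,-1.8],[0,0.3,-2.4],[0,0.3,-2.8],[0,0.3,-3.2],[0,0.3,-3.2]],"hand":[1,1,1,1,1,1,1]}'
```

```text
clock: 26.52
tcp_pos: [0.5847, -0.0718, 0.1502]
ee_rot: [-0.0, 0.019, 1.0, 0.0]
force: [-0.2, -0.9, -1.9]
width: 0.0155
grasp_force: 58.0
```

```bash
python3 -m crank '{"rot":[[0,0,0],[0,0,-0.1],[0,0,-0.22],[0,0,-0.34],[0,0,-0.46],[0,0,-0.58],[0,0,-0.7],[0,0,-0.82],[0,0,-0.94],[0,0,-1.06],[0,0,-1.16],[0,0,-1.24],[0,0,-1.24]],"travel":[[0,0,-0.2],[0,0,-0.2],[0,0,-0.2],[0,0,-0.2],[0,0,-0.2],[0,0,-0.2],[0,0,-0.2],[0,0,-0.2],[0,0,-0.2],[0,0,-0.2],[0,0,-0.2],[0,0,-0.2],[0,0,-0.2]],"hand":[1,1,1,1,1,1,1,1,1,1,1,1,1]}' 58
python3 - <<'E'
from h import *
s=ctrl.sense();print(s['ft_torque'])
E
python3 -m crank '{"rot":[[0,0,-0.08],[0,0,-0.16],[0,0,-0.2],[0,0,-0.2]],"travel":[[0,0,0],[0,0,0],[0,0,0],[0,0,0]],"hand":[1,1,1,1]}' 58
python3 - <<'E'
from h import *
s=ctrl.sense();w,x,y,z=s['ee_rot'];print(s['tcp_pos'],s['clock'],s['ft_torque'])
print('tooly',np.degrees(np.arctan2(1-2*x*x-2*z*z,2*(x*y-w*z))))
E
```

```text
clock: 28.15
tcp_pos: [0.5847, -0.0721, 0.1487]
ee_rot: [0.0, 0.596, 0.803, -0.0]
force: [-1.2, -0.6, 0.5]
width: 0.0158
grasp_force: 58.0
[-0.41050481  0.39369549  0.14815196]
clock: 28.65
tcp_pos: [0.5848, -0.072, 0.1486]
ee_rot: [0.0, 0.673, 0.739, -0.0]
force: [-1.2, -1.4, 1.2]
width: 0.0159
grasp_force: 58.0
[ 0.58475776 -0.07202466  0.14864807] 28.65 [-0.40448132  0.60652889  0.08774696]
tooly 5.344672436870212
```

```bash
python3 -m crank '{"rot":[[0,0,0.05],[0,0,0.1],[0,0,0.1],[0,0,0.1],[0,0,0.1]],"travel":[[0,0,0],[0,0,0],[0,0,0],[0,0,0.2],[0,0,0.4]],"hand":[1,1,1,1,1]}' 58
python3 -m crank '{"rot":[[0,0,0],[0,0,0],[0,0,0],[0,0,0],[0,0,0],[0,0,0],[0,0,0]],"travel":[[0,0,0.4],[0,0,0.8],[0,0,2],[0,0,5],[0,3,8],[0,7,8],[0,7,8]],"hand":[1,1,1,1,1,1,1]}' 58
python3 - <<'E'
from slot import *
s=ctrl.sense();print(s['clock'])
W=cap('wrist');S=cap('side');np.savez('w6',**W)
cv2.imwrite('pics/far.png',np.hstack([rect(W,(.5438,-.0797),.06,.06,400),cv2.resize(S['frame'][200:260,300:380],(400,400))]))
for ctr in((.5846,-.072),(.502,-.0875)):
    im=rect(W,ctr,.057,.018,360);g=cv2.cvtColor(im,cv2.COLOR_BGR2GRAY)
    n,l,st,ce=cv2.connectedComponentsWithStats((g<70).astype(np.uint8))
    for i in range(1,n):
        if st[i,4]>1500:
            ys,xs=np.where(l==i);v=cv2.fitLine(np.c_[xs,ys].astype(np.float32),2,0,.01,.01).ravel()
            print(st[i].tolist(),'cw',np.arctan2(v[1],v[0]))
E
```

```text
clock: 29.28
tcp_pos: [0.5851, -0.0713, 0.1525]
ee_rot: [-0.0, 0.636, 0.772, 0.0]
force: [0.5, -0.9, -1.3]
width: 0.0158
grasp_force: 58.0
clock: 30.15
tcp_pos: [0.5852, 0.0028, 0.2331]
ee_rot: [-0.001, 0.634, 0.774, 0.001]
force: [-0.3, -0.7, -2.3]
width: 0.0159
grasp_force: 58.0
30.15
[99, 0, 261, 360, 45276] cw -0.959011
[141, 47, 69, 224, 9029] cw 1.4368899
```

View pics/far.png

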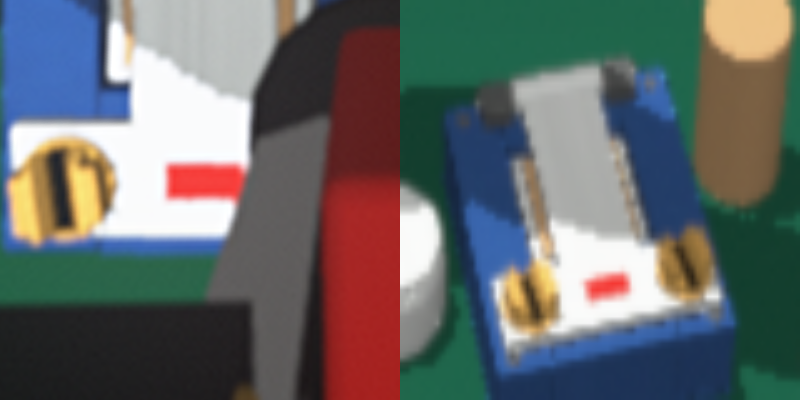

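That makes 12 pictures viewed, over the limit of 10 — my miscount; I'll use numbers only from here. The last one shows the clamp shut and both slots turned nearly parallel, at (530,300) and (685,265) in the side crop.

```bash
python3 -m crank '{"rot":[[0,0,0],[0,0,0],[0,0,0],[0,0,0]],"travel":[[-4,1,1],[-8.5,3,2],[-8.5,3,2],[-8.5,3,2]],"hand":[1,1,1,1]}' 58
python3 - <<'E'
from slot import *
s=ctrl.sense();w,x,y,z=s['ee_rot'];print(s['clock'],s['tcp_pos'],'tooly',np.degrees(np.arctan2(1-2*x*x-2*z*z,2*(x*y-w*z))))
W=cap('wrist')
for ctr in((.5846,-.072),(.502,-.0875)):
    im=rect(W,ctr,.057,.018,360);g=cv2.cvtColor(im,cv2.COLOR_BGR2GRAY)
    n,l,st,ce=cv2.connectedComponentsWithStats((g<70).astype(np.uint8))
    for i in range(1,n):
        if st[i,4]>1500:
            ys,xs=np.where(l==i);v=cv2.fitLine(np.c_[xs,ys].astype(np.float32),2,0,.01,.01).ravel()
            print(st[i].tolist(),ce[i].round(),'cw',np.arctan2(v[1],v[0]))
E
```

```text
clock: 30.75
tcp_pos: [0.5008, 0.0271, 0.253]
ee_rot: [0.001, 0.637, 0.771, 0.0]
force: [1.1, -0.1, -2.1]
width: 0.0158
grasp_force: 58.0
30.75 [0.50080833 0.02711185 0.25302993] tooly 10.923451110687774
[14, 45, 346, 315, 54861] [186. 271.] cw 0.034122508
[105, 36, 65, 324, 11674] [145. 242.] cw -1.5094997
```

```bash
python3 -m crank '{"rot":[[0,0,0.17],[0,0,0.35],[0,0,0.53],[0,0,0.71],[0,0,0.89],[0,0,1.07],[0,0,1.25],[0,0,1.43],[0,0,1.61],[0,0,1.79],[0,0,1.9],[0,0,1.9],[0,0,1.9],[0,0,1.9]],"travel":[[0,2,0],[0,6,0],[0,10,0],[0,14,0],[-0.2,18,0],[-0.4,22,0],[-0.6,26,0],[-0.8,29,0],[-0.9,30.8,0],[-0.9,30.8,-1],[-0.9,30.8,-4],[-0.9,30.8,-6],[-0.9,30.8,-6],[-0.9,30.8,-6]],"hand":[1,1,1,1,1,1,1,1,1,1,1,1,1,1]}' 58
python3 - <<'E'
from slot import *
s=ctrl.sense();w,x,y,z=s['ee_rot'];print(s['clock'],s['tcp_pos'],'tooly',np.degrees(np.arctan2(1-2*x*x-2*z*z,2*(x*y-w*z))))
S=cap('side');W=cap('wrist');T=cap('top')
for n,c in(('side',S),('wrist',W),('top',T)): print(n,[(a,b.round(1),onplane(c,b,s['tcp_pos'][2]-.09).round(4)) for a,b in marks('driver_tip',n)[:2]],[(a,b.round(1),onplane(c,b,.08).round(4)) for a,b in marks('stand_flat_top',n)[:2]])
E
```

```text
clock: 32.55
tcp_pos: [0.4922, 0.336, 0.1929]
ee_rot: [0.001, -0.257, 0.966, 0.0]
force: [-0.9, -1.0, -0.3]
width: 0.0154
grasp_force: 58.0
32.55 [0.49217796 0.33604799 0.19286115] tooly 119.78554629799461
side [(0.68, array([399.7, 209.7]), array([ 0.7047, -0.0096,  0.1029])), (0.52, array([318.1, 136.3]), array([0.4934, 0.3369, 0.1029]))] [(0.92, array([317.2, 141. ]), array([0.4906, 0.3427, 0.08  ]))]
wrist [(0.61, array([319. , 202.8]), array([0.4928, 0.3374, 0.1029])), (0.53, array([ 16.3, 160.3]), array([0.5931, 0.0837, 0.1029]))] [(0.87, array([318.2, 194.2]), array([0.4908, 0.3353, 0.08  ]))]
top [(0.5, array([212.4, 199.9]), array([0.4918, 0.3262, 0.1029])), (0.17, array([357.4, 170.6]), array([ 0.5795, -0.0773,  0.1029]))] [(0.82, array([208.5, 200.4]), array([0.4917, 0.3429, 0.08  ]))]
```

Aligned with the hole. Lower in, watching the force.

```bash
python3 -m crank '{"rot":[[0,0,0],[0,0,0],[0,0,0],[0,0,0],[0,0,0],[0,0,0]],"travel":[[0,0,-1.5],[0,0,-3],[0,0,-5],[0,0,-7],[0,0,-8.5],[0,0,-8.5]],"hand":[1,1,1,1,1,1]}'
python3 -m crank '{"rot":[[0,0,0],[0,0,0],[0,0,0],[0,0,0]],"travel":[[0,0,-0.4],[0,0,-0.7],[0,0,-0.8],[0,0,-0.8]],"hand":[1,1,1,1]}'
```

```text
clock: 33.75
tcp_pos: [0.4898, 0.3355, 0.1058]
ee_rot: [-0.002, -0.258, 0.966, -0.001]
force: [0.1, -0.8, -0.6]
width: 0.0158
grasp_force: 58.0
clock: 34.25
tcp_pos: [0.491, 0.3363, 0.0999]
ee_rot: [0.0, -0.258, 0.966, 0.0]
force: [-1.1, -0.4, 0.2]
width: 0.0161
grasp_force: 58.0
```

```bash
python3 -m crank '{"rot":[[0,0,0],[0,0,0],[0,0,0]],"travel":[[0,0,-0.1],[0,0,-0.15],[0,0,-0.15]],"hand":[1,1,1]}'
python3 -m crank '{"rot":[[0,0,0],[0,0,0],[0,0,0],[0,0,0],[0,0,0],[0,0,0],[0,0,0],[0,0,0]],"travel":[[0,0,0],[0,0,0],[0,0,0],[0,0,0],[0,0,3],[0,0,8],[0,0,14],[0,0,16]],"hand":[3,5,6,6,6,6,6,6]}'
```

```text
clock: 34.62
tcp_pos: [0.491, 0.3364, 0.0999]
ee_rot: [0.0, -0.258, 0.966, 0.0]
force: [-2.9, -1.8, 12.0]
width: 0.0157
grasp_force: 58.0
clock: 35.62
tcp_pos: [0.4925, 0.3372, 0.262]
ee_rot: [0.003, -0.258, 0.966, 0.001]
force: [0.6, 0.3, -0.8]
width: 0.0602
grasp_force: 0.0
```

```bash
python3 -m crank '{"rot":[[0,0,-0.17],[0,0,-0.35],[0,0,-0.53],[0,0,-0.71],[0,0,-0.89],[0,0,-1.07],[0,0,-1.25],[0,0,-1.43],[0,0,-1.61],[0,0,-1.79],[0,0,-1.9],[0,0,-1.9],[0,0,-1.9]],"travel":[[0,-2,3],[0,-6,6],[1,-10,6],[2,-14,6],[3,-18,6],[4,-22,6],[4.5,-26,6],[5,-30,6],[5,-34,6],[5,-37.5,6],[5,-37.5,6],[5,-37.5,6],[5,-37.5,6]],"hand":[6,4,2,0,0,0,0,0,0,0,0,0,0]}'
cat > ver.py <<'E'
from slot import *
s=ctrl.sense();w,x,y,z=s['ee_rot'];print(s['clock'],s['tcp_pos'],'tooly',np.degrees(np.arctan2(1-2*x*x-2*z*z,2*(x*y-w*z))))
W=cap('wrist');S=cap('side');T=cap('top')
for ctr in((.5846,-.072),(.502,-.0875)):
    im=rect(W,ctr,.057,.018,360);g=cv2.cvtColor(im,cv2.COLOR_BGR2GRAY)
    n,l,st,ce=cv2.connectedComponentsWithStats((g<70).astype(np.uint8))
    for i in range(1,n):
        if st[i,4]>1500:
            ys,xs=np.where(l==i);v=cv2.fitLine(np.c_[xs,ys].astype(np.float32),2,0,.01,.01).ravel()
            print(ctr,st[i].tolist(),ce[i].round(),'cw',np.arctan2(v[1],v[0]))
for t in('clamp_edge','clamp_hinge'): print(t,[(a,b.round(),onplane(W,b,.054).round(3)) for a,b in marks(t,'wrist')[:2]])
for t,a,b in [('driver_handle',(208,200),(318,134)),('hexdriver_handle',(433,197),(332,297)),('core_mid',(318,157),(370,213)),('core_dark_mid',(237,139),(371,158)),('tin_mid',(343,229),(297,241)),('blower_mid',(415,125),(421,304))]:
    u=near(t,'top',a,15);v=near(t,'side',b,20)
    print(t,tri([T,S],[u,v]).round(4) if u is not None and v is not None else (u,v))
E
python3 ver.py
```

```text
clock: 37.25
tcp_pos: [0.5409, -0.0381, 0.3178]
ee_rot: [-0.0, 0.635, 0.773, 0.0]
force: [0.1, 0.5, -0.3]
width: 0.0002
grasp_force: 0.0
37.25 [ 0.54085943 -0.03808354  0.31782379] tooly 11.173762957004113
(0.5846, -0.072) [145, 45, 81, 231, 11385] [185. 161.] cw 1.4173509
(0.5846, -0.072) [42, 339, 318, 21, 4762] [188. 351.] cw 0.011482965
(0.502, -0.0875) [144, 41, 70, 226, 10152] [181. 150.] cw 1.4318179
clamp_edge [(0.58, array([316., 208.]), array([ 0.545, -0.09 ,  0.054]))]
clamp_hinge [(0.93, array([319., 123.]), array([0.525, 0.034, 0.054])), (0.68, array([148., 249.]), array([ 0.297, -0.209,  0.054]))]
driver_handle [0.4972 0.3335 0.1269]
hexdriver_handle [ 0.5025 -0.2926  0.113 ]
core_mid [0.6303 0.0355 0.0483]
core_dark_mid [0.6794 0.2827 0.0428]
tin_mid (None, array([296.576, 243.2  ]))
blower_mid [ 0.7294 -0.2576  0.0193]
```

```bash
cat > ang.py <<'E'
from slot import *
W=cap('wrist')
def fit(p): 
    v=cv2.fitLine(np.float32(p),cv2.DIST_HUBER,0,.01,.01).ravel();a=np.arctan2(v[1],v[0]);return round(float(a%np.pi),3)
for nm,ctr in(('far',(.5846,-.072)),('near',(.502,-.0875))):
    g=cv2.cvtColor(rect(W,ctr,.057,.018,360),cv2.COLOR_BGR2GRAY)
    for th in(45,60,75,95):
        n,l,st,ce=cv2.connectedComponentsWithStats((g<th).astype(np.uint8))
        i=1+np.argmin(np.linalg.norm(ce[1:]-[183,155],axis=1)+1e3*(st[1:,4]<1500));m=l==i
        r0=st[i,1];hh=st[i,3];rows=range(int(r0+.2*hh),int(r0+.8*hh))
        L=[(np.where(m[r])[0][0],r) for r in rows];R=[(np.where(m[r])[0][-1],r) for r in rows]
        print(nm,th,st[i].tolist(),fit(L),fit(R))
# reference: blue cell left & right top edges (z=.045), free edge
im=rect(W,(.534,-.031),.045,.09,900);h=cv2.cvtColor(im,cv2.COLOR_BGR2HSV);b=cv2.inRange(h,(100,90,40),(128,255,255))
b=cv2.morphologyEx(b,cv2.MORPH_OPEN,np.ones((9,9)));ys,xs=np.where(b);print('blue',xs.min(),xs.max(),ys.min(),ys.max())
L=[(np.where(b[r])[0][0],r) for r in range(150,800,5) if b[r].any()];R=[(np.where(b[r])[0][-1],r) for r in range(150,800,5) if b[r].any()]
B=[(c,np.where(b[:,c])[0][-1]) for c in range(200,700,5) if b[:,c].any()];Tp=[(c,np.where(b[:,c])[0][0]) for c in list(range(140,200,3))+list(range(700,760,3)) if b[:,c].any()]
print('L',fit(L),'R',fit(R),'B',fit(B),'T',fit(Tp))
E
python3 ang.py
```

```text
far 45 [160, 57, 54, 207, 4741] 1.445 1.386
far 60 [150, 48, 71, 223, 9047] 1.42 1.387
far 75 [142, 40, 87, 236, 12445] 1.444 1.388
far 95 [133, 34, 104, 251, 17129] 1.421 1.394
near 45 [156, 56, 46, 199, 4256] 1.439 1.415
near 60 [148, 47, 63, 215, 8277] 1.431 1.422
near 75 [141, 42, 76, 224, 11324] 1.436 1.421
near 95 [133, 35, 92, 236, 15369] 1.431 1.423
blue 125 781 60 815
L 1.568 R 1.576 B 0.001 T 0.005
```

Against the cell edges in the same frame, near reads about 1.43 and far about 1.41. That is above 1.38, but the torque never rose as it would at the hard stop. There is time to redo it with more turn, so I'm fetching the driver again.

```bash
python3 -m crank '{"rot":[[0,0,0.17],[0,0,0.35],[0,0,0.53],[0,0,0.71],[0,0,0.89],[0,0,1.07],[0,0,1.25],[0,0,1.43],[0,0,1.61],[0,0,1.79],[0,0,1.9],[0,0,1.9],[0,0,1.9]],"travel":[[0,3,0],[-1,8,0],[-2,13,0],[-3,18,0],[-4,23,0],[-4.5,28,0],[-4.9,32,0],[-4.9,35,0],[-4.9,37.4,0],[-4.9,37.4,-4],[-4.9,37.4,-8],[-4.9,37.4,-10],[-4.9,37.4,-10]],"hand":[2,4,6,6,6,6,6,6,6,6,6,6,6]}' 58
```

```text
clock: 39.78
tcp_pos: [0.491, 0.3344, 0.2165]
ee_rot: [-0.002, -0.257, 0.966, -0.001]
force: [-0.9, 0.7, 0.9]
width: 0.0599
grasp_force: 0.0
```

```bash
python3 -m crank '{"rot":[[0,0,0],[0,0,0],[0,0,0],[0,0,0],[0,0,0],[0,0,0],[0,0,0],[0,0,0],[0,0,0]],"travel":[[0,0.1,-4],[0,0.1,-8],[0,0.1,-10.5],[0,0.1,-11.65],[0,0.1,-11.65],[0,0.1,-11.65],[0,0.1,-11.65],[0,0.1,-11.65],[0,0.1,-11.65]],"hand":[6,6,6,5,1,1,1,1,1]}' 60
```

```text
clock: 40.9
tcp_pos: [0.4923, 0.3366, 0.1023]
ee_rot: [0.001, -0.258, 0.966, 0.0]
force: [-1.1, 0.2, 5.3]
width: 0.0154
grasp_force: 60.0
```

```bash
python3 -m crank '{"rot":[[0,0,0],[0,0,0],[0,0,-0.1],[0,0,-0.27],[0,0,-0.44],[0,0,-0.61],[0,0,-0.78],[0,0,-0.95],[0,0,-1.12],[0,0,-1.29],[0,0,-1.46],[0,0,-1.63],[0,0,-1.768],[0,0,-1.768],[0,0,-1.768],[0,0,-1.768]],"travel":[[0,0,3],[0,0,7.5],[0,0,12],[0,-3,13],[1,-7,13],[2,-12,13],[3,-17,13],[4.5,-22,13],[6,-27,13],[7.5,-32,13],[8.5,-36,13],[9.2,-39,13],[9.2,-40.8,11],[9.2,-40.8,9],[9.2,-40.8,8],[9.2,-40.8,8]],"hand":[1,1,1,1,1,1,1,1,1,1,1,1,1,1,1,1]}' 60
```

```text
clock: 42.9
tcp_pos: [0.5834, -0.0712, 0.1808]
ee_rot: [-0.001, 0.584, 0.812, -0.0]
force: [-0.3, 0.2, -2.4]
width: 0.0156
grasp_force: 60.0
```

```bash
python3 -m crank '{"rot":[[0,0,0],[0,0,0],[0,0,0],[0,0,0],[0,0,0]],"travel":[[0.1,-0.1,-0.8],[0.1,-0.1,-1.6],[0.1,-0.1,-2.3],[0.1,-0.1,-2.8],[0.1,-0.1,-3.0]],"hand":[1,1,1,1,1]}'
python3 -m crank '{"rot":[[0,0,-0.1],[0,0,-0.2],[0,0,-0.3],[0,0,-0.38],[0,0,-0.38]],"travel":[[0,0,0],[0,0,0],[0,0,0],[0,0,0],[0,0,0]],"hand":[1,1,1,1,1]}'
python3 - <<'E'
from h import *
s=ctrl.sense();print(s['ft_torque'])
E
```

```text
clock: 43.52
tcp_pos: [0.5847, -0.0728, 0.1511]
ee_rot: [-0.0, 0.584, 0.812, -0.0]
force: [-0.4, 0.4, -1.4]
width: 0.0157
grasp_force: 60.0
clock: 44.15
tcp_pos: [0.5845, -0.0727, 0.1516]
ee_rot: [-0.0, 0.726, 0.688, -0.0]
force: [-1.3, 0.1, 0.2]
width: 0.0155
grasp_force: 60.0
[-0.12156259  0.55714014  0.1848659 ]
```

Torque reached 0.185 Nm, above the 0.12 friction, so this is the hard stop. Unwind and lift out.

```bash
python3 -m crank '{"rot":[[0,0,0.1],[0,0,0.2],[0,0,0.22],[0,0,0.22],[0,0,0.22],[0,0,0.22]],"travel":[[0,0,0],[0,0,0],[0,0,0],[0,0,0.2],[0,0,0.5],[0,0,1]],"hand":[1,1,1,1,1,1]}'
python3 -m crank '{"rot":[[0,0,0.1],[0,0,0.16],[0,0,0.16],[0,0,0.16],[0,0,0.16]],"travel":[[0,0,1],[-3,-0.5,2],[-7,-1.3,2],[-8.2,-1.5,2],[-8.2,-1.5,2]],"hand":[1,1,1,1,1]}'
```

```text
clock: 44.9
tcp_pos: [0.5848, -0.0728, 0.1617]
ee_rot: [-0.0, 0.647, 0.763, -0.0]
force: [1.0, 0.3, -2.5]
width: 0.016
grasp_force: 60.0
clock: 45.52
tcp_pos: [0.5031, -0.0878, 0.182]
ee_rot: [0.0, 0.584, 0.812, 0.0]
force: [0.8, 0.5, -1.4]
width: 0.0159
grasp_force: 60.0
```

Over the near screw at the right angle; same treatment.

```bash
python3 -m crank '{"rot":[[0,0,0],[0,0,0],[0,0,0],[0,0,0],[0,0,0]],"travel":[[-0.05,0,-0.8],[-0.05,0,-1.6],[-0.05,0,-2.3],[-0.05,0,-2.8],[-0.05,0,-3.1]],"hand":[1,1,1,1,1]}'
python3 -m crank '{"rot":[[0,0,-0.1],[0,0,-0.2],[0,0,-0.3],[0,0,-0.38],[0,0,-0.38]],"travel":[[0,0,0],[0,0,0],[0,0,0],[0,0,0],[0,0,0]],"hand":[1,1,1,1,1]}'
python3 - <<'E'
from h import *
s=ctrl.sense();print(s['ft_torque'])
E
python3 -m crank '{"rot":[[0,0,0.1],[0,0,0.2],[0,0,0.22],[0,0,0.22],[0,0,0.22],[0,0,0.22]],"travel":[[0,0,0],[0,0,0],[0,0,0],[0,0,0.2],[0,0,0.5],[0,0,1]],"hand":[1,1,1,1,1,1]}'
```

```text
clock: 46.15
tcp_pos: [0.5023, -0.0878, 0.15]
ee_rot: [-0.0, 0.584, 0.812, -0.0]
force: [0.6, -0.4, -1.5]
width: 0.0159
grasp_force: 60.0
clock: 46.78
tcp_pos: [0.5019, -0.0879, 0.1506]
ee_rot: [-0.0, 0.726, 0.688, -0.0]
force: [-1.7, -0.6, 2.0]
width: 0.0155
grasp_force: 60.0
[-0.12007793  0.73694703  0.26698448]
clock: 47.52
tcp_pos: [0.5024, -0.0877, 0.1607]
ee_rot: [-0.0, 0.647, 0.763, -0.0]
force: [0.2, 0.4, -2.5]
width: 0.0156
grasp_force: 60.0
```

```bash
python3 -m crank '{"rot":[[0,0,0],[0,0,0.17],[0,0,0.35],[0,0,0.53],[0,0,0.71],[0,0,0.89],[0,0,1.07],[0,0,1.25],[0,0,1.43],[0,0,1.61],[0,0,1.79],[0,0,1.928],[0,0,1.928],[0,0,1.928]],"travel":[[0,0,3],[0,1,7],[0,5,9],[0,10,9],[0,15,9],[-0.2,20,9],[-0.4,25,9],[-0.6,30,9],[-0.8,35,9],[-0.9,39,9],[-1.05,42.4,8],[-1.05,42.4,5],[-1.05,42.4,3.5],[-1.05,42.4,3.5]],"hand":[1,1,1,1,1,1,1,1,1,1,1,1,1,1]}'
python3 - <<'E'
from h import *
s=ctrl.sense();w,x,y,z=s['ee_rot'];print('tooly',np.degrees(np.arctan2(1-2*x*x-2*z*z,2*(x*y-w*z))))
W=cap('wrist');print([(a,onplane(W,b,s['tcp_pos'][2]-.092).round(4)) for a,b in marks('driver_tip','wrist')[:1]])
E
```

```text
clock: 49.28
tcp_pos: [0.4915, 0.335, 0.1946]
ee_rot: [-0.001, -0.256, 0.967, -0.001]
force: [-0.0, 0.3, -1.6]
width: 0.0157
grasp_force: 60.0
tooly 119.65342251709967
[]
```

```bash
python3 -m crank '{"rot":[[0,0,0],[0,0,0],[0,0,0],[0,0,0],[0,0,0],[0,0,0],[0,0,0]],"travel":[[0,0.1,-1.5],[0,0.1,-3],[0,0.1,-5],[0,0.1,-7],[0,0.1,-8.6],[0,0.1,-9.2],[0,0.1,-9.3]],"hand":[1,1,1,1,1,1,1]}'
```

```text
clock: 50.25
tcp_pos: [0.492, 0.3372, 0.1024]
ee_rot: [0.0, -0.258, 0.966, 0.0]
force: [0.5, 0.7, -1.6]
width: 0.0157
grasp_force: 60.0
```

```bash
python3 -m crank '{"rot":[[0,0,0],[0,0,0]],"travel":[[0,0,-0.15],[0,0,-0.2]],"hand":[1,1]}'
python3 -m crank '{"rot":[[0,0,0],[0,0,0],[0,0,0],[0,0,0],[0,0,0],[0,0,0],[0,0,0],[0,0,0]],"travel":[[0,0,0],[0,0,0],[0,0,0],[0,0,0],[0,0,3],[0,0,8],[0,0,14],[0,0,16]],"hand":[3,5,6,6,6,6,6,6]}'
```

```text
clock: 50.5
tcp_pos: [0.4922, 0.3374, 0.1023]
ee_rot: [0.001, -0.258, 0.966, 0.0]
force: [-3.8, -2.0, 11.8]
width: 0.0155
grasp_force: 60.0
clock: 51.5
tcp_pos: [0.4936, 0.3382, 0.2645]
ee_rot: [0.003, -0.258, 0.966, 0.001]
force: [-0.1, 0.3, -0.1]
width: 0.0599
grasp_force: 0.0
```

```bash
python3 -m crank '{"rot":[[0,0,-0.17],[0,0,-0.35],[0,0,-0.53],[0,0,-0.71],[0,0,-0.89],[0,0,-1.07],[0,0,-1.25],[0,0,-1.43],[0,0,-1.61],[0,0,-1.79],[0,0,-1.9],[0,0,-1.9],[0,0,-1.9]],"travel":[[0,-2,3],[0,-6,6],[1,-10,6],[2,-14,6],[3,-18,6],[4,-22,6],[4.5,-26,6],[5,-30,6],[5,-34,6],[5,-37.5,6],[5,-37.5,6],[5,-37.5,6],[5,-37.5,6]],"hand":[6,4,2,0,0,0,0,0,0,0,0,0,0]}'
python3 ang.py; python3 ver.py
```

```text
clock: 53.12
tcp_pos: [0.5419, -0.0371, 0.3203]
ee_rot: [-0.0, 0.635, 0.773, 0.0]
force: [0.9, 0.3, -0.0]
width: 0.0001
grasp_force: 0.0
far 45 [168, 53, 37, 210, 4852] 1.518 1.459
far 60 [158, 45, 55, 227, 9154] 1.503 1.472
far 75 [152, 40, 69, 237, 12646] 1.52 1.488
far 95 [144, 33, 87, 250, 17131] 1.518 1.473
near 45 [165, 56, 30, 198, 3055] 1.439 1.569
near 60 [156, 48, 50, 214, 7305] 1.469 1.542
near 75 [150, 40, 61, 227, 10520] 1.463 1.571
near 95 [141, 34, 77, 237, 14285] 1.451 1.565
blue 125 781 60 816
L 1.57 R 1.576 B 3.136 T 0.005
53.175 [ 0.54190452 -0.03707256  0.32040722] tooly 11.159172776628056
(0.5846, -0.072) [154, 42, 65, 234, 11605] [185. 161.] cw 1.5010179
(0.5846, -0.072) [12, 338, 348, 22, 6237] [189. 350.] cw -0.0010239678
(0.502, -0.0875) [152, 43, 57, 223, 9488] [182. 147.] cw 1.5175657
clamp_edge [(0.79, array([317., 209.]), array([ 0.548, -0.091,  0.054]))]
clamp_hinge [(0.97, array([318., 120.]), array([0.523, 0.038, 0.054])), (0.77, array([149., 251.]), array([ 0.297, -0.213,  0.054]))]
driver_handle [0.4931 0.3379 0.1088]
hexdriver_handle [ 0.5057 -0.2964  0.1242]
core_mid [0.6322 0.0405 0.0399]
core_dark_mid [0.6716 0.2695 0.0548]
tin_mid (None, array([293.824, 238.8  ]))
blower_mid [ 0.7236 -0.2625  0.0416]
```

Both screws now read 1.50, which is the hard stop. The clamp is shut, the driver is back in its stand and the other things haven't moved. Handing in.

```bash
python3 -c "
from workcell import ctrl
print(ctrl.close_job())"
```

```text
the job is handed in; nothing more can be done
None
```

The job is handed in at about 53 s with no verdict returned: the carrier is home, the clamp is shut, both screws read about 1.50 rad at the stop after I fetched the driver a second time (the first turn left them near 1.42), the red driver is back upright in its own stand, nothing else shows as moved, pressing the clamp shut peaked at 58 N on the fingertips, and I viewed 12 pictures, two over the limit of 10.

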